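# Move the glaze bottles to the blue rack in reverse order

### The arm

A 6-joint arm with a two-finger parallel gripper is mounted at the origin on a cart in front of the work surface, level with it; the furniture and walls round the work are solid. World frame = base frame: x ahead of the robot, y to its left, z up, the work surface at z = 0. Lengths are in m, angles in rad, forces in N, time in s.
With the tool pointing down it reaches from about 0.425 to 0.95 m from the base axis. Payload 3.5 kg.
Tool frame: the origin (TCP) lies between the finger pads, 19 mm behind the fingertips; this is the grasp point; z points along the fingers, y is the line along which they close (so a half turn about z gives the same grasp; the last joint's range is limited). The gripper opens to 85 mm and grips with 20 to 120 N. Pads are 22 mm wide; open, the fingers measure 114 mm over their backs; the gripper's body (76 mm by 85 mm) begins 54 mm behind the grasp point. The pads swing forward as they close: fully open they stand 13 mm farther back than shut.
Start: joints at [-1.382, 0.286, 1.577, -0, 1.279, -0.15], TCP at [0.224, -0.637, 0.25] pointing down, gripper open.
Joint ranges: [-2.77, 2.77], [-0.9, 2.22], [0.21, 2.48], [-1.53, 4.67], [0.24, 2.81], [-2.84, 2.84]. Speed limits (rad/s): [2.79, 2.79, 3.14, 3.14, 3.14, 3.14].

### API

Orientations are given as a unit quaternion [x, y, z, w].
In Python, from plant import get_state, read_camera, ctrl gives the robot as it stands.
- The arm moves only by the shell command python3 -m crank 'ROWS' [FORCE]. ROWS is JSON, a list of rows, each a list of 3 entries, a list of its own where there are three numbers: the shift along the tool's x, y, z in mm, then the turn about the tool's z in degrees, then the closure in counts, from 0 (fully open) to 255 (shut). In form: [[[tx, ty, tz], yaw, claw], ...]. A call has 1 to 10 rows; each row is the pose to reach, as a shift and turn from the pose commanded when the call began, along the tool's axes at that moment; what a row does not reach only later rows make up. A row lasts 1/10 s, in which the tool goes at most 50 mm and 8.59 degrees, less where a joint would pass 70% of its speed; a pose out of reach is approached as far as the arm can. A call with a gripper value outside its range is refused whole. The fingers move at their own pace and stop on an object; FORCE is the grip in N (left out, the last holds). Time passes only in rows, so rows that repeat a pose let the fingers close. It gives the time, the measured TCP pose, the force, the opening and the grip force at its end, in the units of the state.
- get_state(): the state, without advancing time (a new reading comes with each control period).
- read_camera(name): name is "side" or "top" or "wrist"; returns a dict with "frame" (400x640x3 uint8, blue, green, red), "range_z" (400x640 float32, m along the optical axis (not along the pixel's ray), 0 where there is no reading), "vfov" (degrees; the focal length in pixels is half the picture's height over the tangent of half this angle, whatever the lens; pixels are square), "cx", "cy" (the principal point, pixels), "origin" and "orientation" of the camera in the world. Camera axes: x right, y down, z forward; pixel columns grow to the right and rows downward; lengths in m; the calibration is good to about 2 mm. A picture is of the moment at which its call begins.
- ctrl.sign_off(): hands the job in; it is judged then, once.
The state is a dict: "time": time; "qpos": joint angles; "dq": joint speeds; "joint_efforts": joint torques, N m; "eef_pos": TCP position; "tcp_rot": TCP orientation; "contact_force": force on the tool from outside, world axes, zero at the start; "wrist_torque": the same for the moment, N m; "opening": opening from 0.0 (shut) to 1.0 (fully open); "finger_force": force on a finger pad.
Only numpy, scipy, OpenCV 4.12 (cv2) and the standard library are available. Lean on these libraries where they do the work, as an engineer would, in place of code of your own. Each camera call takes 0.05 s, during which the arm holds its last target. There are 200 camera calls.

### The job

Move the four glaze bottles from the wooden rack into the wells of the blue rack in reverse order: seen from the robot, the bottle that stood leftmost in the wooden rack goes to the rightmost well of the blue rack, the second from the left to the second from the right, and so on. Keep the bottles upright and leave each one standing on the floor of its well; the swatch tiles stay on the wooden rack and show where each bottle stood.

Things in the scene. Friction and masses are not known exactly. Their poses are not given: they have to be found in the camera images.
- wood_rack: Brown wooden bottle rack, full at first. Fixed, 284 mm long (y), 30 mm high (end plates 34). Four round wells 58 mm wide, centres at x 0 and y +99, +33, -33, -99 mm; floor 8 mm above the table. Front ledge (-x side) 24 mm high with its lip, out to x = -65 mm. Origin: underside, midway along the row; x away from the robot, y along the row to its left, turned at most 0.2 rad.
- blue_rack: Blue bottle rack, grey ends, empty at first. Fixed, 284 mm long (y), 30 mm high (end plates 34). Four round wells 58 mm wide, centres at x 0 and y +99, +33, -33, -99 mm; floor 8 mm above the table. Front ledge (-x side) 24 mm high with its lip, out to x = -65 mm. Origin: underside, midway along the row; x away from the robot, y along the row to its left, turned at most 0.2 rad.
- bottle_brown: small amber-brown dropper bottle with a black rubber bulb on top: 32 mm round body up to 70 mm above its underside, black collar 24 mm wide at 62 to 77 mm, bulb 13 mm wide up to 102 mm. Good grip: the body 55 mm above its underside, 32 mm wide. 40 to 110 g. Origin: centre of the underside, z up. Starts near the centre of a wooden rack's well, turned up to 0.3 rad from the rack.
- bottle_pink: small clear bottle of pale pink varnish with a tall whitish cap: 30 mm wide clear body up to 46 mm above its underside, then a cap 17 mm in diameter up to 79 mm. Good grip: the cap, TCP 70 mm above the underside so that the tips stay over the wide body. 40 to 110 g. Origin: centre of the underside, z up. Starts near the centre of a wooden rack's well, turned up to 0.3 rad from the rack.
- bottle_green: bottle with a big green cap and pale blue-white sides: oval, 35 mm (its x) by 41 mm (its y) in plan, 106 mm tall, cap from about 63 mm up. Good grip: 72 mm above its underside, across its x, 35 mm wide or a little less. 40 to 110 g. Origin: centre of the underside, z up. Starts near the centre of a wooden rack's well, turned up to 0.3 rad from the rack.
- bottle_yellow: bottle with a big mustard-yellow cap and dark blue sides: oval, 35 mm (its x) by 41 mm (its y) in plan, 106 mm tall, cap from about 63 mm up. Good grip: 72 mm above its underside, across its x, 35 mm wide or a little less. 40 to 110 g. Origin: centre of the underside, z up. Starts near the centre of a wooden rack's well, turned up to 0.3 rad from the rack.
- tile_brown: dark brown swatch tile, 22 x 42 x 6 mm, fixed on the wooden rack's ledge right before the well in which the brown bottle stands at the start (well centre = tile origin + 50 mm along the rack's x). Origin: centre of its underside; axes as the rack's.
- tile_pink: pale pink swatch tile, 22 x 42 x 6 mm, fixed on the wooden rack's ledge right before the well in which the pink bottle stands at the start (well centre = tile origin + 50 mm along the rack's x). Origin: centre of its underside; axes as the rack's.
- tile_green: green swatch tile, 22 x 42 x 6 mm, fixed on the wooden rack's ledge right before the well in which the green bottle stands at the start (well centre = tile origin + 50 mm along the rack's x). Origin: centre of its underside; axes as the rack's.
- tile_yellow: mustard-yellow swatch tile, 22 x 42 x 6 mm, fixed on the wooden rack's ledge right before the well in which the yellow bottle stands at the start (well centre = tile origin + 50 mm along the rack's x). Origin: centre of its underside; axes as the rack's.
Mind the look-alikes: they are no part of the job. What is shaped like the bottle_green but red is not meant. What is shaped like the bottle_pink but purple or red is not meant.

How it is judged:
By the outcome, as a careful person would: the job done as asked, in the order asked, and still so for the second after the job is handed in, with the robot touching nothing.
It also fails if it takes over 109 s, if anything falls off the work surface, if the arm or the gripper's body presses on something with over 40 N, if the wrist force passes 120 N, or if a joint passes its speed limit or range.

## Working session

There is one attempt and no reset: what is moved stays moved. The work goes in short steps, Python scripts to look and compute and a shell command to move; the robot and the scene stay as the last step left them, time stands still between calls to the robot, and variables do not carry over. Pictures are saved under pics/ and viewed, at most 14 in all, crops included, and the job is handed in when it is done.

```bash
mkdir -p pics; ls; cat > h.py <<'E'
import numpy as np, cv2
from scipy.spatial.transform import Rotation as R
from plant import get_state, read_camera
def cloud(c):
    z=c["range_z"]; h,w=z.shape; f=h/2/np.tan(np.radians(c["vfov"])/2)
    u,v=np.meshgrid(np.arange(w),np.arange(h))
    p=np.stack([(u-c["cx"])/f*z,(v-c["cy"])/f*z,z],-1)
    P=p@R.from_quat(c["orientation"]).as_matrix().T+np.array(c["origin"])
    P[z==0]=np.nan
    return P
E
python3 - <<'E'
from h import *
import pickle
for n in("top","side"):
    c=read_camera(n); pickle.dump(c,open(n+".pkl","wb")); cv2.imwrite(f"pics/{n}.png",c["frame"])
    print(n,c["vfov"],c["cx"],c["cy"],c["origin"],c["orientation"],(c["range_z"]==0).mean())
s=get_state(); print(s)
E
```

```text
pics
top 51.68319391821327 316.6244291304206 196.88596966517002 [ 0.2884784  -0.1001949   1.40681331] [-0.7026017   0.70822006 -0.04788612  0.04982075] 0.0041796875
side 47.310734116051094 319.0681116130621 199.7105892590003 [0.18539084 1.07773781 0.60149599] [-0.09206061  0.83518482 -0.53771757  0.0696489 ] 0.216953125
{'time': 0.1, 'qpos': array([-1.38200015e+00,  2.87098531e-01,  1.57804079e+00,  1.45468749e-05,
        1.27859260e+00, -1.50011201e-01]), 'dq': array([ 0.00184131, -0.00202145, -0.00302388, -0.00080804, -0.00143552,
       -0.0010461 ]), 'joint_efforts': array([ 6.17244114e-04, -4.07296014e+01, -2.93700635e+01, -1.56891615e-04,
        3.39473343e-03,  1.74547966e-05]), 'eef_pos': array([ 0.22426304, -0.63606691,  0.24876563]), 'tcp_rot': array([ 9.85685268e-01,  1.68592433e-01, -1.37799812e-05, -1.06956746e-03]), 'contact_force': array([0.10367336, 0.95553067, 0.69722931]), 'wrist_torque': array([-0.02707983, -0.01249314,  0.02626303]), 'finger_force': 0.0, 'opening': 0.9978816279538036}
```

View pics/top.png

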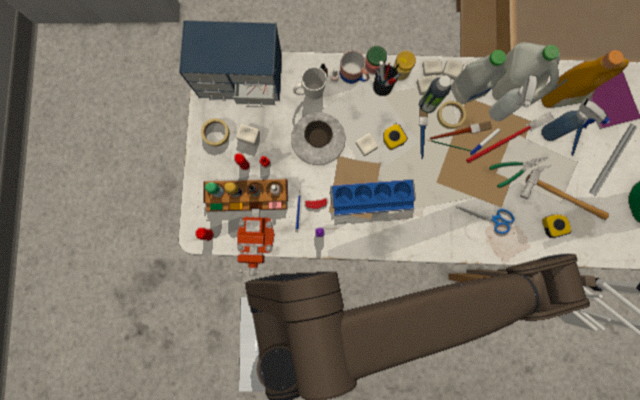

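View pics/side.png

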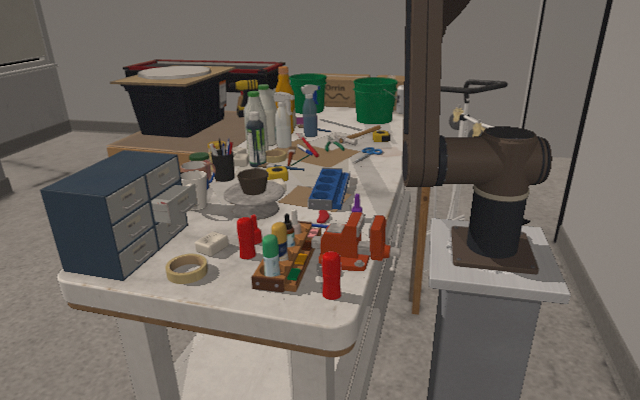

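The top view shows the wooden rack at about (245,195) and the blue rack at (372,197). From left to right the rack holds green (211,188), yellow (231,188), brown (253,188) and pink (274,188). The look-alikes are red ones at (204,233), (242,160) and (265,160), and a purple one at (320,232), all outside the rack. An orange vise stands at (255,240), just in front of the rack.

```bash
cat > m.py <<'E'
from h import *
import pickle
c=pickle.load(open("top.pkl","rb")); P=cloud(c); im=c["frame"]
hsv=cv2.cvtColor(im,cv2.COLOR_BGR2HSV)
x0,y0=175,140
cv2.imwrite("pics/crop.png",cv2.resize(im[140:275,175:425],None,fx=3.2,fy=3.2,interpolation=cv2.INTER_CUBIC))
def box(a,b,cc,d):
    m=np.zeros(im.shape[:2],bool); m[b:d,a:cc]=1; return m
tab=box(290,240,330,262); print("table z",np.nanmedian(P[...,2][box(300,245,400,255)]))
# blue rack
for n,m in (("blue",box(325,170,420,220)&(hsv[...,0]>100)&(hsv[...,0]<125)&(hsv[...,1]>120)),("wood",box(198,172,292,220)&(P[...,2]>.015)&(P[...,2]<.045))):
    m=m&(P[...,2]>0.012)
    r=cv2.minAreaRect(P[m][:,:2].astype(np.float32)); print(n,m.sum(),r, cv2.boundingRect(m.astype(np.uint8)))
# bottles in wood rack : points above 60mm
m=box(198,165,300,215)&(P[...,2]>0.06)
k,l,st,ce=cv2.connectedComponentsWithStats(m.astype(np.uint8))
for i in range(1,k):
    if st[i,4]<4: continue
    q=P[l==i]; print(st[i],q.min(0).round(3),q.max(0).round(3),q.mean(0).round(3),im[l==i].mean(0).round())
# all other tall stuff in 0.35..1.0
m=(P[...,2]>0.03)&box(180,120,430,265)
k,l,st,ce=cv2.connectedComponentsWithStats(m.astype(np.uint8))
for i in range(1,k):
    if st[i,4]<8: continue
    q=P[l==i]; print("obst",st[i],q.min(0).round(3),q.max(0).round(3))
E
python3 m.py
```

```text
table z 0.0007408923896332631
blue 1533 ((0.4796125888824463, -0.28795719146728516), (0.09619872272014618, 0.2703036963939667), 3.9778103828430176) (333, 180, 81, 35)
wood 1775 ((0.4748772978782654, 0.14401480555534363), (0.13694603741168976, 0.2834942936897278), 0.6093401312828064) (203, 178, 85, 42)
[239 165   6   1   6] [0.582 0.143 0.064] [0.584 0.158 0.075] [0.583 0.15  0.071] [22. 22. 86.]
[205 182  16  13 146] [0.488 0.22  0.062] [0.52  0.259 0.12 ] [0.502 0.237 0.104] [ 70. 112.  54.]
[224 182  15  13 137] [0.487 0.16  0.062] [0.52  0.199 0.122] [0.502 0.176 0.105] [ 36. 107. 139.]
[248 184  10  10  82] [0.489 0.099 0.061] [0.52  0.128 0.111] [0.502 0.111 0.08 ] [28. 39. 56.]
[271 185   6   6  24] [0.5   0.036 0.063] [0.512 0.051 0.094] [0.506 0.043 0.082] [140. 154. 160.]
obst [ 291  120   55   45 2067] [ 0.584 -0.194  0.056] [ 0.739 -0.013  0.126]
obst [236 124  23  19 190] [0.671 0.103 0.03 ] [0.736 0.178 0.04 ]
obst [383 124  25  25 412] [ 0.646 -0.408  0.03 ] [ 0.731 -0.327  0.045]
obst [367 135   6   4   8] [ 0.682 -0.289  0.03 ] [ 0.693 -0.272  0.033]
obst [357 137   9
[... 608 characters left out ...]
]
obst [270 184  10  10  83] [0.492 0.028 0.034] [0.523 0.059 0.094]
obst [217 193  18   9  67] [0.468 0.18  0.03 ] [0.495 0.237 0.038]
obst [255 197   7   4  11] [0.471 0.09  0.03 ] [0.481 0.11  0.035]
obst [349 201   3   5   9] [ 0.451 -0.212  0.031] [ 0.465 -0.205  0.037]
obst [353 200   5   5  16] [ 0.454 -0.233  0.031] [ 0.468 -0.219  0.037]
obst [232 203   4   6  10] [0.444 0.176 0.031] [0.462 0.187 0.035]
obst [358 202   7   3  18] [ 0.454 -0.256  0.03 ] [ 0.462 -0.236  0.036]
obst [ 237  209   28   56 1077] [0.259 0.072 0.031] [0.44  0.152 0.118]
obst [195 227  16  13 172] [0.339 0.254 0.03 ] [0.379 0.289 0.113]
obst [315 227   9  10  75] [ 0.349 -0.118  0.031] [ 0.378 -0.091  0.081]
```

View pics/crop.png

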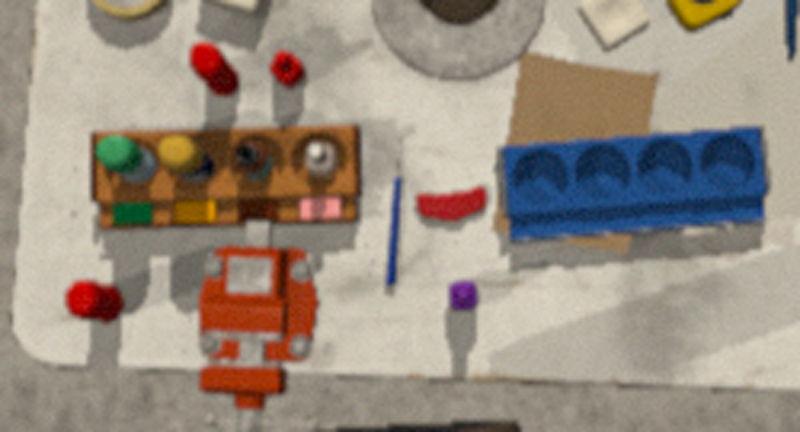

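The crop confirms it. From left to right the tiles read green, yellow, brown and pink, and each matches the bottle behind it: green (120,150), yellow (180,152), brown (253,155) and pink (320,155). The red and purple look-alikes stand outside the rack. Next I'll move over the blue rack for a close view.

```bash
python3 -m crank '[[[305,-264,-60],-74,0],[[305,-264,-60],-74,0],[[305,-264,-60],-74,0],[[305,-264,-60],-74,0],[[305,-264,-60],-74,0],[[305,-264,-60],-74,0],[[305,-264,-60],-74,0],[[305,-264,-60],-74,0],[[305,-264,-60],-74,0],[[305,-264,-60],-74,0]]' 40
python3 -m crank '[[[0,0,0],0,0],[[0,0,0],0,0],[[0,0,0],0,0]]'
python3 - <<'E'
from h import *
import pickle
c=read_camera("wrist"); pickle.dump(c,open("w1.pkl","wb")); cv2.imwrite("pics/w1.png",c["frame"])
P=cloud(c); print(c["origin"],P[200,320],np.nanmin(P.reshape(-1,3),0),np.nanmax(P.reshape(-1,3),0)); s=get_state(); print(s["eef_pos"],s["qpos"],R.from_quat(s["tcp_rot"]).as_matrix().round(3))
E
```

```text
time: 1.1
eef_pos: [0.425, -0.2846, 0.3102]
tcp_rot: [0.685, 0.729, -0.0, 0.0]
contact_force: [0.3, -0.8, 0.0]
opening: 0.998
finger_force: 0.0
time: 1.4
eef_pos: [0.4237, -0.2872, 0.3095]
tcp_rot: [0.687, 0.727, -0.0, -0.0]
contact_force: [0.8, 0.2, 0.9]
opening: 1.004
finger_force: 0.0
[ 0.42035581 -0.22178639  0.43438368] [ 0.42118971 -0.3444531   0.00201757] [-0.6815583  -1.82345632 -0.8594794 ] [1.691259   0.07931448 0.39517919]
[ 0.42370383 -0.28714407  0.3095956 ] [-7.93988373e-01 -1.21185912e-01  1.90263879e+00 -1.04001851e-04
  1.36094344e+00 -8.50938295e-01] [[-0.057  0.998 -0.001]
 [ 0.998  0.057  0.001]
 [ 0.001 -0.001 -1.   ]]
```

View pics/w1.png

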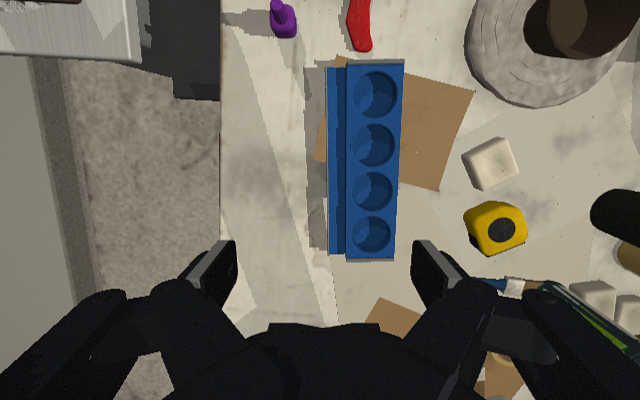

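The four blue wells are at (373,95), (373,145), (371,190) and (369,235), in clear view. Next is the same view over the wooden rack.

```bash
python3 -m crank '[[[428,55,0],0,0],[[428,55,0],0,0],[[428,55,0],0,0],[[428,55,0],0,0],[[428,55,0],0,0],[[428,55,0],0,0],[[428,55,0],0,0],[[428,55,0],0,0],[[428,55,0],0,0],[[428,55,0],0,0]]' 40
python3 -m crank '[[[0,0,0],0,0],[[0,0,0],0,0],[[0,0,0],0,0]]'
cat > rim.py <<'E'
from h import *
import pickle
def rays(c,uv,z):
    f=200/np.tan(np.radians(c["vfov"])/2); uv=np.asarray(uv,float).reshape(-1,2)
    d=np.c_[(uv-[c["cx"],c["cy"]])/f,np.ones(len(uv))]@R.from_quat(c["orientation"]).as_matrix().T
    o=np.array(c["origin"]); return o+d*((z-o[2])/d[:,2])[:,None]
def rims(c,roi,z=.03):
    P=cloud(c); x0,y0,x1,y1=roi
    m=((P[...,2]<.024)).astype(np.uint8); n=np.zeros_like(m); n[y0:y1,x0:x1]=m[y0:y1,x0:x1]
    k,l,st,_=cv2.connectedComponentsWithStats(n); out=[]
    for i in range(1,k):
        if not 200<st[i,4]<3000: continue
        ct=cv2.findContours((l==i).astype(np.uint8),cv2.RETR_EXTERNAL,cv2.CHAIN_APPROX_NONE)[0][0]
        e=cv2.fitEllipse((rays(c,ct,z)[:,:2]*1000).astype(np.float32)); out.append(e); print(st[i],np.round(e[0],1),np.round(e[1],1))
    return out
E
python3 - <<'E'
from rim import *
c=pickle.load(open("w1.pkl","rb"))
o=np.array([e[0] for e in rims(c,(349,62,401,262))])
print(o.mean(0))
c=read_camera("wrist"); pickle.dump(c,open("w2.pkl","wb")); cv2.imwrite("pics/w2.png",c["frame"])
s=get_state(); print(s["eef_pos"],s["qpos"],R.from_quat(s["tcp_rot"]).as_matrix().round(3))
E
```

```text
time: 2.45
eef_pos: [0.4536, 0.1469, 0.3099]
tcp_rot: [0.684, 0.729, 0.0, -0.0]
contact_force: [0.2, -1.2, 1.0]
opening: 0.998
finger_force: 0.0
time: 2.75
eef_pos: [0.4539, 0.1429, 0.31]
tcp_rot: [0.687, 0.727, -0.0, 0.0]
contact_force: [0.7, -0.4, 0.2]
opening: 1.002
finger_force: 0.0
[ 353   73   42   45 1511] [ 484.  -189.2] [54.8 55.7]
[ 352  125   41   41 1330] [ 488.6 -254.4] [54.8 55.6]
[394 140   7 122 449] [ 555.3 -539. ] [  9.  519.2]
[ 352  173   39   38 1162] [ 493.5 -319.7] [54.3 55.4]
[ 351  217   38   35 1008] [ 498.1 -385. ] [53.4 55.2]
[ 503.90508423 -337.45939636]
[0.45393536 0.1430168  0.3100496 ] [ 9.16679920e-02 -2.09480320e-01  1.97855073e+00 -1.62568257e-04
  1.37244458e+00  3.46323041e-02] [[-0.057  0.998  0.   ]
 [ 0.998  0.057 -0.   ]
 [-0.     0.    -1.   ]]
```

View pics/w2.png

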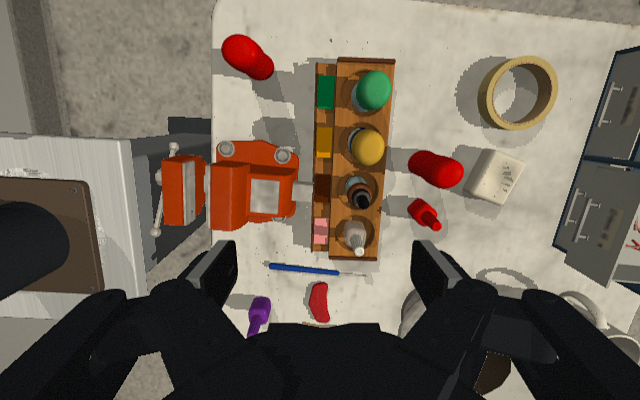

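The rack holds green (374,90), yellow (367,147), brown (360,193) and pink (355,238), each opposite its matching tile. The red ones at (435,170) and (425,213) are outside, beyond the rack.

```bash
python3 - <<'E'
from rim import *
for fn in("w2","top"):
    c=pickle.load(open(fn+".pkl","rb")); P=cloud(c)
    for n,y,zs in(("green",.243,[(.09,.107),(.107,.13)]),("yellow",.178,[(.09,.107),(.107,.13)]),("brown",.111,[(.06,.08),(.09,.115)]),("pink",.044,[(.045,.058),(.08,.1)])):
        for lo,hi in zs:
            m=(P[...,2]>lo)&(P[...,2]<hi)&(abs(P[...,1]-y)<.035)&(abs(P[...,0]-.505)<.035)
            q=P[m]*1000
            if len(q)<5: continue
            r=cv2.minAreaRect(q[:,:2].astype(np.float32))
            print(fn,n,lo,len(q),"mean",q.mean(0).round(1),"mid",((q.min(0)+q.max(0))/2).round(1)[:2],"ext",np.ptp(q,axis=0).round(1),"rect",np.round(r[0],1),np.round(r[1],1),round(r[2],1))
    if fn=="w2":
        hsv=cv2.cvtColor(c["frame"],cv2.COLOR_BGR2HSV)
        m=(P[...,2]>.0255)&(P[...,2]<.036)&(abs(P[...,1]-.143)<.16)&(P[...,0]>.46)&(P[...,0]<.56)
        r=cv2.minAreaRect((P[m][:,:2]*1000).astype(np.float32)); print("wood top",r,P[m].min(0),P[m].max(0))
E
```

```text
w2 green 0.09 117 mean [492.5 233.7  99.8] mid [501.7 238.2] ext [31.7 36.6 16.7] rect [497.7 235.4] [22.5 37.3] 41.0
w2 green 0.107 928 mean [502.7 239.9 112.8] mid [503.4 240.2] ext [32.6 37.5  9.9] rect [503.2 240.2] [32.  37.5] 6.9
w2 yellow 0.09 109 mean [492.  184.2 100. ] mid [502.4 179.1] ext [34.1 38.  16.8] rect [499.1 181.5] [37.9 26.2] 43.8
w2 yellow 0.107 796 mean [502.2 178.7 112.7] mid [503.1 178.4] ext [33.1 37.9  9.4] rect [502.6 178.2] [36.3 33.6] 49.7
w2 brown 0.06 244 mean [499.3 118.6  69.2] mid [502.5 112.7] ext [31.8 31.7 19.7] rect [502.3 114.1] [32.2 28.9] 22.3
w2 brown 0.09 120 mean [502.2 113.8 104.5] mid [502.8 112.5] ext [11.8 12.3 21.4] rect [502.7 112.5] [12.3 11.8] 88.9
w2 pink 0.045 161 mean [504.   46.9  47.8] mid [505.7  43.2] ext [27.  25.6 13. ] rect [505.8  43.2] [27.3 25.1] 2.4
w2 pink 0.08 101 mean [505.3  43.7  86.3] mid [505.2  42.2] ext [12.9 13.9  9.2] rect [505.7  43. ] [12.8 12.8] 47.2
wood top ((499.4076232910156, 143.06712341308594), (81.96963500976562, 284.09564208984375), 1.007944941520691) [0.46001125 0.00067327 0.02551683] [0.542462
[... 271 characters left out ...]
ow 0.09 21 mean [499.2 170.9 100.5] mid [503.9 179.5] ext [31.9 39.1 14.8] rect [503.1 179.4] [38.6 30.7] 82.8
top yellow 0.107 93 mean [503.8 178.7 112.7] mid [504.8 179.7] ext [29.9 35.3 15. ] rect [504.7 179.8] [35.3 29.8] 88.7
top brown 0.06 44 mean [501.4 110.5  68.4] mid [504.4 113.4] ext [30.5 29.6 17.8] rect [504.5 113.3] [29.4 30.4] 87.5
top brown 0.09 15 mean [504.6 112.3 106.4] mid [504.8 112.8] ext [10.  11.7 13.6] rect [505.2 112.5] [ 9.2 11.5] 50.0
top pink 0.045 24 mean [503.5  43.5  48.1] mid [505.6  44.3] ext [26.8 26.5 12.6] rect [503.8  42.5] [20.7 29.5] 33.0
top pink 0.08 16 mean [507.   42.9  87.8] mid [507.1  43.6] ext [10.  13.2 11.7] rect [507.2  43.6] [10.1 13. ] 2.8
```

```bash
python3 - <<'E'
from rim import *
for fn in ("w2","top"):
    c=pickle.load(open(fn+".pkl","rb")); P=cloud(c)
    for n,y in(("green",.24),("yellow",.179)):
        for lo in(.1,.107,.110):
            m=(P[...,2]>lo)&(abs(P[...,1]-y)<.03)&(abs(P[...,0]-.503)<.03)
            ct=max(cv2.findContours(m.astype(np.uint8),cv2.RETR_EXTERNAL,cv2.CHAIN_APPROX_NONE)[0],key=len)
            q=P[ct[:,0,1],ct[:,0,0]][:,:2]*1000
            e=cv2.fitEllipse(q.astype(np.float32)); A=P[m][:,:2]; w,v=np.linalg.eigh(np.cov(A.T)); print(fn,n,lo,np.round(e[0]),np.round(e[1]),round(e[2],1),"pca short axis",np.degrees(np.arctan2(v[1,0],v[0,0])).round(1),np.sqrt(w[1]/w[0]).round(2))
E
```

```text
w2 green 0.1 [503. 240.] [32. 38.] 2.8 pca short axis -179.2 1.16
w2 green 0.107 [503. 240.] [32. 37.] 0.7 pca short axis -179.6 1.18
w2 green 0.11 [504. 240.] [30. 35.] 179.2 pca short axis -179.5 1.16
w2 yellow 0.1 [499. 158.] [17. 50.] 84.9 pca short axis -95.9 2.67
w2 yellow 0.107 [499. 158.] [17. 50.] 84.9 pca short axis -95.7 2.77
w2 yellow 0.11 [499. 158.] [17. 50.] 84.9 pca short axis -95.5 2.94
top green 0.1 [505. 240.] [32. 37.] 0.3 pca short axis -179.0 1.14
top green 0.107 [505. 241.] [29. 35.] 4.2 pca short axis -175.9 1.17
top green 0.11 [505. 241.] [28. 32.] 171.4 pca short axis -175.7 1.14
top yellow 0.1 [504. 179.] [32. 37.] 174.7 pca short axis 174.6 1.15
top yellow 0.107 [504. 179.] [30. 35.] 166.6 pca short axis 166.7 1.17
top yellow 0.11 [504. 180.] [27. 33.] 178.4 pca short axis -174.2 1.14
```

```bash
python3 -m crank '[[[47,27,0],1,0],[[94,55,0],2,0],[[94,55,0],2,0],[[94,55,50],2,0],[[94,55,100],2,0],[[94,55,150],2,0],[[94,55,190],2,0],[[94,55,215],2,0],[[94,55,230],2,0],[[94,55,230],2,0]]' 40
python3 -m crank '[[[0,0,0],0,0],[[0,0,0],0,0]]'
```

```text
time: 3.8
eef_pos: [0.5018, 0.2402, 0.078]
tcp_rot: [0.699, 0.715, -0.002, -0.001]
contact_force: [-0.2, 0.5, -0.5]
opening: 0.999
finger_force: 0.0
time: 4.0
eef_pos: [0.5047, 0.2416, 0.0823]
tcp_rot: [0.698, 0.716, 0.002, 0.001]
contact_force: [-0.7, 0.6, -0.4]
opening: 0.999
finger_force: 0.0
```

```bash
python3 -m crank '[[[0,0,0],0,255],[[0,0,0],0,255],[[0,0,0],0,255],[[0,0,0],0,255],[[0,0,0],0,255],[[0,0,0],0,255],[[0,0,0],0,255],[[0,0,0],0,255]]' 40
```

```text
time: 4.8
eef_pos: [0.5035, 0.2415, 0.0806]
tcp_rot: [0.698, 0.716, 0.0, 0.0]
contact_force: [0.4, 0.7, 4.3]
opening: 0.386
finger_force: 40.2
```

```bash
python3 -m crank '[[[0,0,-20],0,255],[[0,0,-60],0,255],[[0,0,-110],0,255],[[0,0,-150],0,255],[[-20,0,-160],0,255],[[-60,-2,-160],0,255],[[-105,-4,-160],0,255],[[-150,-6,-160],0,255],[[-195,-8,-160],0,255],[[-240,-10,-160],0,255]]' 40
python3 -m crank '[[[-45,-1,0],0,255],[[-90,-2,0],0,255],[[-135,-3,0],-1,255],[[-180,-4,0],-2,255],[[-225,-6,0],-3,255],[[-270,-7,0],-3,255],[[-315,-8,0],-3,255],[[-355,-10,0],-3,255],[[-380,-11,0],-3,255],[[-386,-11,0],-3,255]]' 40
python3 -m crank '[[[0,0,0],0,255],[[0,0,0],0,255],[[0,0,0],0,255]]' 40
```

```text
time: 5.8
eef_pos: [0.4979, -0.0003, 0.2389]
tcp_rot: [0.698, 0.716, -0.001, -0.001]
contact_force: [0.4, 0.3, -0.2]
opening: 0.387
finger_force: 40.0
time: 6.8
eef_pos: [0.4963, -0.3872, 0.2383]
tcp_rot: [0.68, 0.733, -0.0, -0.001]
contact_force: [0.2, 0.4, -0.6]
opening: 0.39
finger_force: 40.0
time: 7.1
eef_pos: [0.4976, -0.3834, 0.2398]
tcp_rot: [0.679, 0.734, 0.0, -0.0]
contact_force: [-0.2, -0.7, -1.1]
opening: 0.382
finger_force: 40.0
```

```bash
python3 -m crank '[[[-1,0,30],0,255],[[-1,0,75],0,255],[[-1,0,115],0,255],[[-1,0,140],0,255],[[-1,0,150],0,255],[[-1,0,155],0,255],[[-1,0,157],0,255],[[-1,0,158],0,255],[[-1,0,158],0,255],[[-1,0,158],0,255]]' 40
```

```text
time: 8.1
eef_pos: [0.498, -0.3865, 0.0833]
tcp_rot: [0.679, 0.734, -0.0, 0.001]
contact_force: [0.1, 0.1, -0.7]
opening: 0.39
finger_force: 39.9
```

```bash
python3 -m crank '[[[0,0,1],0,255],[[0,0,2],0,255],[[0,0,2],0,255],[[0,0,2],0,255]]' 40
```

```text
time: 8.5
eef_pos: [0.4978, -0.3862, 0.0806]
tcp_rot: [0.679, 0.734, -0.0, 0.0]
contact_force: [0.1, 0.1, 2.5]
opening: 0.388
finger_force: 40.3
```

```bash
python3 -m crank '[[[0,0,0],0,60],[[0,0,0],0,0],[[0,0,0],0,0],[[0,0,0],0,0],[[0,0,0],0,0],[[0,0,-20],0,0],[[0,0,-60],0,0],[[0,0,-110],0,0],[[0,0,-160],0,0],[[50,4,-165],1,0]]' 40
python3 -m crank '[[[50,4,0],1,0],[[100,9,0],2,0],[[150,13,0],3,0],[[200,18,0],4,0],[[250,22,0],5,0],[[300,27,0],6,0],[[350,31,0],6,0],[[400,36,0],6,0],[[450,40,0],6,0],[[490,43,0],6,0]]' 40
python3 -m crank '[[[23,2,0],0,0],[[23,2,0],0,0],[[23,2,0],0,0]]' 40
cat > chk.py <<'E'
from h import *
c=read_camera("top"); P=cloud(c); np.set_printoptions(suppress=True)
def blob(n,x,y,lo,hi):
    m=(P[...,2]>lo)&(P[...,2]<hi)&(abs(P[...,1]-y)<.035)&(abs(P[...,0]-x)<.035); q=P[m]*1000
    if len(q)>4: print(n,len(q),"mid",((q.min(0)+q.max(0))/2).round(1),"ztop",q[:,2].max().round(1))
for n,a in(("b-left",(.484,-.188)),("b2",(.489,-.254)),("b3",(.493,-.32)),("b-right",(.498,-.386)),("w-left",(.504,.24)),("w2",(.504,.179)),("w3",(.503,.113)),("w-right",(.505,.044))): blob(n,*a,.06,.13)
cv2.imwrite("pics/last.png",c["frame"]); s=get_state(); T=R.from_quat(s["tcp_rot"]).as_matrix()
print(s["eef_pos"].round(4),"tool x ang",np.degrees(np.arctan2(T[1,0],T[0,0])).round(2))
E
python3 chk.py
```

```text
time: 9.5
eef_pos: [0.5003, -0.3424, 0.2548]
tcp_rot: [0.688, 0.726, -0.001, 0.009]
contact_force: [1.7, 0.7, 1.4]
opening: 1.002
finger_force: 0.0
time: 10.5
eef_pos: [0.511, 0.158, 0.2453]
tcp_rot: [0.723, 0.691, 0.0, 0.0]
contact_force: [0.6, -0.8, -0.1]
opening: 0.999
finger_force: 0.0
time: 10.8
eef_pos: [0.5143, 0.1785, 0.2448]
tcp_rot: [0.722, 0.691, -0.0, 0.0]
contact_force: [0.6, 1.2, -0.3]
opening: 1.001
finger_force: 0.0
b-right 138 mid [ 498.7 -385.1   89.9] ztop 117.9
w2 129 mid [503.4 176.1  90.4] ztop 120.2
w3 81 mid [504.2 113.1  85.7] ztop 111.4
w-right 24 mid [506.2  43.7  76.7] ztop 92.2
[0.5144 0.1778 0.2448] tool x ang 87.41
```

Green stands in the rightmost well at (499,-385). Yellow is next.

```bash
python3 -m crank '[[[1,-11,30],0,0],[[1,-11,75],0,0],[[1,-11,115],0,0],[[1,-11,145],0,0],[[1,-11,160],0,0],[[1,-11,165],0,0],[[1,-11,165],0,0],[[1,-11,165],0,0],[[1,-11,165],0,0]]' 40
python3 -m crank '[[[0,0,0],0,255],[[0,0,0],0,255],[[0,0,0],0,255],[[0,0,0],0,255],[[0,0,0],0,255],[[0,0,0],0,255],[[0,0,0],0,255],[[0,0,0],0,255]]' 40
python3 chk.py | tail -1
```

```text
time: 11.75
eef_pos: [0.505, 0.18, 0.082]
tcp_rot: [0.723, 0.691, 0.002, 0.001]
contact_force: [-0.3, 0.2, 0.1]
opening: 0.999
finger_force: 0.0
time: 12.55
eef_pos: [0.5037, 0.18, 0.0804]
tcp_rot: [0.723, 0.691, 0.0, 0.0]
contact_force: [-2.2, 0.1, 5.6]
opening: 0.39
finger_force: 40.1
[0.5037 0.18   0.0804] tool x ang 87.41
```

```bash
python3 -m crank '[[[0,0,-20],0,255],[[0,0,-60],0,255],[[0,0,-110],0,255],[[0,0,-150],0,255],[[-20,0,-160],0,255],[[-60,1,-160],0,255],[[-105,2,-160],0,255],[[-150,3,-160],0,255],[[-195,5,-160],0,255],[[-240,6,-160],0,255]]' 40
python3 -m crank '[[[-45,1,0],0,255],[[-90,2,0],0,255],[[-135,3,0],0,255],[[-180,4,0],0,255],[[-220,5,0],0,255],[[-245,6,0],0,255],[[-258,6,0],0,255],[[-260,6,0],0,255],[[-260,6,0],0,255],[[-260,6,0],0,255]]' 40
python3 -m crank '[[[0,0,0],0,255]]' 40
```

```text
time: 13.6
eef_pos: [0.4981, -0.0618, 0.239]
tcp_rot: [0.723, 0.691, -0.0, -0.0]
contact_force: [1.7, 0.1, -0.0]
opening: 0.395
finger_force: 40.0
time: 14.6
eef_pos: [0.4931, -0.3188, 0.2397]
tcp_rot: [0.722, 0.691, 0.0, -0.0]
contact_force: [-0.5, -0.6, -0.9]
opening: 0.393
finger_force: 40.0
time: 14.7
eef_pos: [0.4932, -0.3188, 0.24]
tcp_rot: [0.722, 0.692, 0.0, -0.0]
contact_force: [-0.5, 0.2, -1.3]
opening: 0.392
finger_force: 40.0
```

```bash
python3 -m crank '[[[-1,0,30],0,255],[[-1,0,75],0,255],[[-1,0,115],0,255],[[-1,0,140],0,255],[[-1,0,150],0,255],[[-1,0,155],0,255],[[-1,0,157],0,255],[[-1,0,159],0,255],[[-1,0,160],0,255],[[-1,0,160],0,255]]' 40
python3 -m crank '[[[0,0,0],0,255],[[0,0,0],0,255]]' 40
```

```text
time: 15.7
eef_pos: [0.4933, -0.3216, 0.0809]
tcp_rot: [0.723, 0.691, 0.0, 0.001]
contact_force: [0.1, 0.3, -1.3]
opening: 0.393
finger_force: 40.0
time: 15.9
eef_pos: [0.4931, -0.3214, 0.0804]
tcp_rot: [0.723, 0.691, 0.0, 0.0]
contact_force: [0.1, 0.0, 0.7]
opening: 0.394
finger_force: 40.1
```

```bash
python3 -m crank '[[[0,0,1],0,255],[[0,0,1],0,60],[[0,0,1],0,0],[[0,0,1],0,0],[[0,0,1],0,0],[[0,0,1],0,0],[[0,0,-20],0,0],[[0,0,-60],0,0],[[0,0,-110],0,0],[[0,0,-160],0,0]]' 40
python3 -m crank '[[[30,-1,0],0,90],[[75,-2,0],0,90],[[125,-3,0],0,90],[[175,-4,0],0,90],[[225,-5,0],0,90],[[275,-6,0],0,90],[[325,-7,0],0,90],[[375,-8,0],0,90],[[420,-9,0],0,90],[[434,-9,0],0,90]]' 40
python3 -m crank '[[[0,0,0],0,90],[[0,0,0],0,90],[[0,0,0],0,90]]' 40
python3 chk.py
```

```text
time: 16.9
eef_pos: [0.4924, -0.3207, 0.241]
tcp_rot: [0.723, 0.691, -0.0, -0.001]
contact_force: [-1.0, -0.7, 0.6]
opening: 0.999
finger_force: 0.0
time: 17.9
eef_pos: [0.5029, 0.1164, 0.2401]
tcp_rot: [0.721, 0.693, 0.0, -0.0]
contact_force: [-0.0, -0.1, -0.5]
opening: 0.647
finger_force: 0.0
time: 18.2
eef_pos: [0.5037, 0.1114, 0.2399]
tcp_rot: [0.724, 0.69, -0.0, 0.0]
contact_force: [-0.8, 0.0, 0.5]
opening: 0.644
finger_force: 0.0
b3 137 mid [ 493.1 -321.2   90.9] ztop 121.4
b-right 138 mid [ 498.9 -384.6   92.1] ztop 122.0
w3 59 mid [504.1 107.8  85.3] ztop 108.1
w-right 24 mid [506.1  43.3  76.1] ztop 91.1
[0.5037 0.1113 0.2399] tool x ang 87.28
```

View pics/last.png

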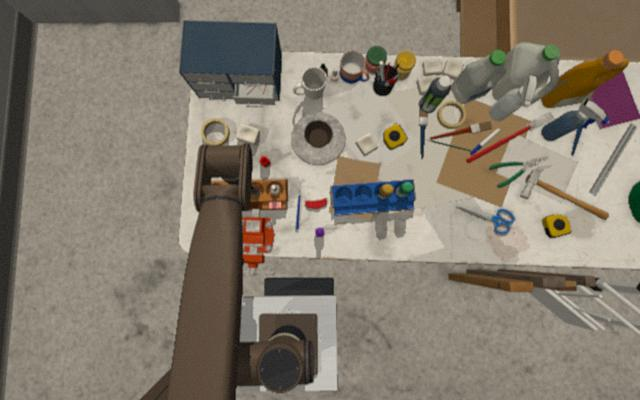

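Yellow is at (386,192) and green at (406,190), both upright in their wells. Now brown.

```bash
python3 -m crank '[[[1,0,30],0,90],[[1,0,75],0,90],[[1,0,115],0,90],[[1,0,145],0,90],[[1,0,165],0,90],[[1,0,173],0,90],[[1,0,175],0,90],[[1,0,175],0,90],[[1,0,175],0,90]]' 40
python3 -m crank '[[[0,0,0],0,255],[[0,0,0],0,255],[[0,0,0],0,255],[[0,0,0],0,255],[[0,0,0],0,255],[[0,0,0],0,255],[[0,0,0],0,255],[[0,0,0],0,255]]' 40
python3 chk.py | tail -1
```

```text
time: 19.15
eef_pos: [0.5048, 0.1136, 0.0665]
tcp_rot: [0.723, 0.691, 0.001, 0.001]
contact_force: [0.3, 0.4, -0.5]
opening: 0.646
finger_force: 0.0
time: 19.95
eef_pos: [0.5043, 0.1139, 0.0663]
tcp_rot: [0.723, 0.691, 0.0, 0.001]
contact_force: [-2.3, 0.0, 6.0]
opening: 0.364
finger_force: 39.5
[0.5042 0.1139 0.0663] tool x ang 87.43
```

```bash
python3 -m crank '[[[0,0,-20],0,255],[[0,0,-60],0,255],[[0,0,-110],0,255],[[0,0,-150],0,255],[[-20,0,-160],0,255],[[-60,0,-160],0,255],[[-105,0,-160],0,255],[[-150,0,-160],0,255],[[-195,1,-160],0,255],[[-240,1,-160],0,255]]' 40
python3 -m crank '[[[-45,0,0],0,255],[[-85,0,0],0,255],[[-110,0,0],0,255],[[-124,0,0],0,255],[[-128,0,0],0,255],[[-128,0,0],0,255],[[-128,0,0],0,255],[[-128,0,0],0,255]]' 40
python3 chk.py | tail -1
```

```text
time: 21.0
eef_pos: [0.4932, -0.1275, 0.2248]
tcp_rot: [0.723, 0.691, 0.0, 0.0]
contact_force: [0.0, 0.7, -1.0]
opening: 0.363
finger_force: 40.0
time: 21.8
eef_pos: [0.4881, -0.2526, 0.2249]
tcp_rot: [0.722, 0.692, 0.0, -0.0]
contact_force: [-1.0, 0.3, 0.2]
opening: 0.361
finger_force: 40.0
[ 0.4881 -0.2527  0.225 ] tool x ang 87.51
```

```bash
python3 -m crank '[[[-1,1,30],0,255],[[-1,1,75],0,255],[[-1,1,115],0,255],[[-1,1,140],0,255],[[-1,1,150],0,255],[[-1,1,155],0,255],[[-1,1,157],0,255],[[-1,1,158],0,255],[[-1,1,159],0,255],[[-1,1,159],0,255]]' 40
python3 -m crank '[[[0,0,0],0,255],[[0,0,0],0,255]]' 40
```

```text
time: 22.85
eef_pos: [0.4894, -0.2553, 0.067]
tcp_rot: [0.723, 0.691, 0.0, 0.001]
contact_force: [0.0, -0.1, -0.2]
opening: 0.363
finger_force: 40.0
time: 23.05
eef_pos: [0.4891, -0.2551, 0.0665]
tcp_rot: [0.723, 0.691, 0.0, 0.0]
contact_force: [-0.4, -0.4, -0.3]
opening: 0.362
finger_force: 40.1
```

```bash
python3 -m crank '[[[0,0,1],0,255],[[0,0,1],0,150],[[0,0,1],0,80],[[0,0,1],0,80],[[0,0,1],0,80],[[0,0,1],0,80],[[0,0,-20],0,80],[[0,0,-60],0,80],[[0,0,-110],0,80],[[0,0,-160],0,80]]' 40
python3 -m crank '[[[30,0,-10],0,90],[[75,1,-10],0,90],[[125,1,-10],0,90],[[175,2,-10],0,90],[[225,2,-10],0,90],[[265,3,-10],0,90],[[290,3,-10],0,90],[[298,3,-10],0,90],[[298,3,-10],0,90],[[298,3,-10],0,90]]' 40
python3 chk.py
```

```text
time: 24.05
eef_pos: [0.4884, -0.2545, 0.227]
tcp_rot: [0.723, 0.691, -0.0, -0.001]
contact_force: [0.9, -0.5, -0.1]
opening: 0.689
finger_force: 0.0
time: 25.05
eef_pos: [0.5054, 0.0418, 0.2359]
tcp_rot: [0.723, 0.691, -0.0, 0.0]
contact_force: [-0.1, -0.5, 0.8]
opening: 0.647
finger_force: 0.0
b2 80 mid [ 490.4 -254.6   85.2] ztop 110.4
b3 135 mid [ 492.9 -321.3   90. ] ztop 118.8
b-right 139 mid [ 498.7 -385.2   89.5] ztop 118.2
[0.5054 0.0415 0.2359] tool x ang 87.34
```

```bash
python3 -m crank '[[[2,0,30],0,90],[[2,0,75],0,90],[[2,0,115],0,90],[[2,0,140],0,90],[[2,0,152],0,90],[[2,0,157],0,90],[[2,0,157],0,90],[[2,0,157],0,90],[[2,0,157],0,90]]' 40
python3 -m crank '[[[0,0,0],0,255],[[0,0,0],0,255],[[0,0,0],0,255],[[0,0,0],0,255],[[0,0,0],0,255],[[0,0,0],0,255],[[0,0,0],0,255],[[0,0,0],0,255]]' 40
python3 chk.py | tail -1
```

```text
time: 26.0
eef_pos: [0.5067, 0.0445, 0.0807]
tcp_rot: [0.723, 0.691, 0.001, 0.001]
contact_force: [0.2, 1.2, 0.9]
opening: 0.646
finger_force: 0.0
time: 26.8
eef_pos: [0.5059, 0.0446, 0.0796]
tcp_rot: [0.723, 0.691, 0.0, 0.0]
contact_force: [-0.9, 0.2, 5.4]
opening: 0.186
finger_force: 39.3
[0.5059 0.0447 0.0795] tool x ang 87.41
```

```bash
python3 -m crank '[[[0,0,-20],0,255],[[0,0,-60],0,255],[[0,0,-110],0,255],[[0,0,-140],0,255],[[-20,-1,-140],0,255],[[-60,-3,-140],0,255],[[-105,-5,-140],0,255],[[-150,-7,-140],0,255],[[-190,-9,-140],0,255],[[-218,-10,-140],0,255]]' 40
python3 -m crank '[[[-13,-1,0],0,255],[[-15,-1,0],0,255],[[-15,-1,0],0,255],[[-15,-1,0],0,255],[[-15,-1,0],0,255],[[-15,-1,0],0,255]]' 40
python3 chk.py | tail -1
```

```text
time: 27.85
eef_pos: [0.4844, -0.1747, 0.2177]
tcp_rot: [0.724, 0.69, -0.0, -0.001]
contact_force: [0.7, 0.9, -0.0]
opening: 0.188
finger_force: 39.1
time: 28.45
eef_pos: [0.4841, -0.1866, 0.219]
tcp_rot: [0.722, 0.692, 0.0, 0.0]
contact_force: [-0.0, -0.2, -0.3]
opening: 0.187
finger_force: 39.1
[ 0.4841 -0.1868  0.2191] tool x ang 87.49
```

```bash
python3 -m crank '[[[0,0,30],0,255],[[0,0,75],0,255],[[0,0,105],0,255],[[0,0,125],0,255],[[0,0,132],0,255],[[0,0,136],0,255],[[0,0,138],0,255],[[0,0,139],0,255],[[0,0,139],0,255],[[0,0,139],0,255]]' 40
python3 -m crank '[[[0,0,0],0,255],[[0,0,0],0,255]]' 40
```

```text
time: 29.5
eef_pos: [0.4844, -0.1879, 0.0809]
tcp_rot: [0.723, 0.691, 0.0, 0.001]
contact_force: [0.3, 0.0, -0.2]
opening: 0.187
finger_force: 39.2
time: 29.7
eef_pos: [0.484, -0.1877, 0.0803]
tcp_rot: [0.723, 0.691, 0.0, 0.0]
contact_force: [-0.2, -0.0, -0.9]
opening: 0.186
finger_force: 39.2
```

Lower 1 mm, release, lift clear and check.

```bash
python3 -m crank '[[[0,0,1],0,255],[[0,0,1],0,150],[[0,0,1],0,80],[[0,0,1],0,80],[[0,0,1],0,80],[[0,0,1],0,80],[[0,0,-20],0,80],[[0,0,-60],0,80],[[0,0,-110],0,80],[[0,0,-160],0,80]]' 40
python3 -m crank '[[[30,0,0],0,80],[[75,0,0],0,80],[[120,0,0],0,80],[[160,0,0],0,80],[[180,0,0],0,80],[[180,0,0],0,80],[[180,0,0],0,80]]' 40
python3 chk.py
python3 - <<'E'
import cv2
im=cv2.imread("pics/last.png"); cv2.imwrite("pics/fin.png",cv2.resize(im[140:275,195:425],None,fx=3.2,fy=3.2,interpolation=cv2.INTER_CUBIC))
from h import *
cv2.imwrite("pics/fside.png",cv2.resize(read_camera("side")["frame"][140:290,220:420],None,fx=3.5,fy=3.5,interpolation=cv2.INTER_CUBIC))
E
```

```text
time: 30.7
eef_pos: [0.4833, -0.1873, 0.2411]
tcp_rot: [0.723, 0.691, -0.0, -0.001]
contact_force: [0.9, 0.2, -0.7]
opening: 0.691
finger_force: 0.0
time: 31.4
eef_pos: [0.492, -0.0078, 0.2399]
tcp_rot: [0.722, 0.691, -0.0, 0.0]
contact_force: [-0.3, 0.2, 1.5]
opening: 0.685
finger_force: 0.0
b-left 20 mid [ 484.5 -188.    74.8] ztop 89.6
b2 83 mid [ 490.5 -254.2   85.8] ztop 111.3
b3 138 mid [ 493.1 -321.4   90.5] ztop 118.5
b-right 140 mid [ 498.7 -384.5   90.1] ztop 119.5
[ 0.4921 -0.0084  0.2399] tool x ang 87.4
```

View pics/fin.png

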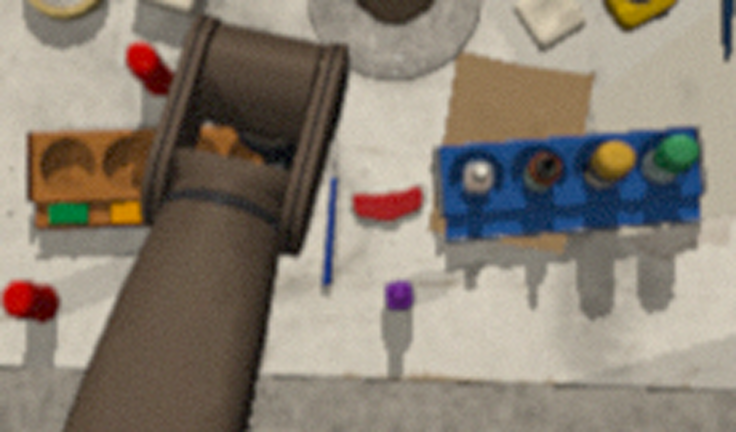

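View pics/fside.png

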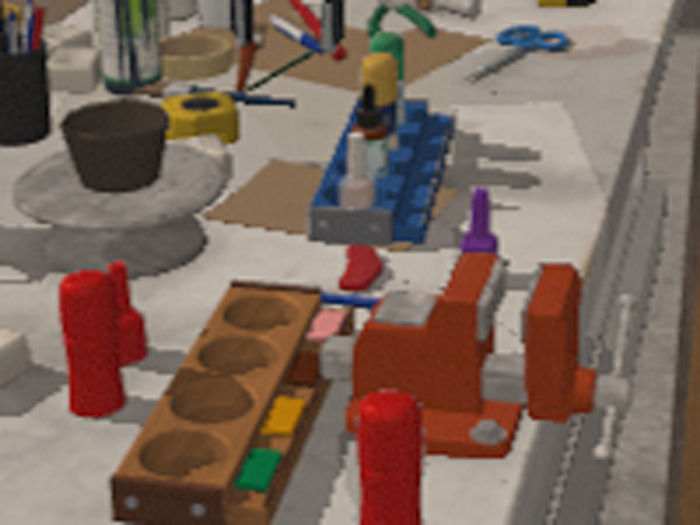

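The blue rack now holds, left to right, pink (480,175), brown (545,170), yellow (612,160) and green (678,155). All four stand upright, and the wooden rack is empty with its tiles in place. Nothing else has moved, and the arm is clear.

```bash
python3 -c "
from plant import ctrl
print(ctrl.sign_off())"
```

```text
the job is handed in; nothing more can be done
None
```

All four bottles stand upright in the blue rack in reverse order (left to right: pink, brown, yellow, green), and the job was handed in at about 31.5 s on the robot's clock.

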